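Shut the photometer's beam and draw its cell cassette

TASK

Pull the sprung shutter slide on the photometer's deck out of its hood until its pointer is in line with the metal index rider on the scale, and let go: it stays there. Then pinch both side catches of the cell cassette fully in and lift it straight up out of its well, level, until its underside is about 6 cm above the deck. Finish while still holding it there, still and touching nothing else, the shutter still at the rider and the bottle, jar and tube rack left alone.

Things in the scene. Friction and masses are not known exactly. Their poses are not given: they have to be found in the camera images.
- photometer: grey bench instrument, fixed, 310 mm deep (x), 320 mm wide (y); origin on the bench; x from its sloped screen panel (robot's side) to its rear hood, y to its left, z up. Flat deck 100 mm above the bench, x = -120 to +50 mm; a hood 125 mm high (25 above the deck) behind it (x 50 to 130 mm).
- well (a point): centre of the well's mouth at deck height, on the left of the deck (x = -30, y = +75 mm in the photometer's frame). The well is 40 mm deep, 92 mm long (x), 49 mm across (y) at the catches and 32 mm across at its ends.
- cassette: aluminium block with four capped glass cells in a row along x, seated in the well; 0.17 to 0.34 kg, 88 mm long (x), 30 wide (y), 42 high, cells to 55; origin at its underside's centre, 60 mm above the bench when seated; x, y, z as the photometer's. Sprung catches in the middle of both long sides hold it in; with both fully pinched it lifts out freely.
- grip (a point): midway between the two catch plates, 70 mm above the cassette's origin, where to pinch across y with 15 to 30 N. The plates are black, upright, ribbed, 34 mm long (x), 5 thick, rising 42 mm above the deck; outer faces 44 mm apart (y) sprung out, 32 mm pinched.
- catch_left (a joint): inward travel of the catch on the cassette's +y side: 0 sprung out, 0.006 m fully pinched; 3 N to start, 6 N at the end. Its tooth hooks under the deck's edge until it is pinched in by about 5 mm.
- catch_right (a joint): the same for the catch on the -y side
- shutter (a joint): how far the shutter slide is pulled out of the hood, towards the photometer's -x: 0 to 0.065 m. Takes about 5 N at first, 7 N far out (spring); friction keeps it where it is left. A flat steel blade with an upright grey fin, on the right of the deck at the photometer's y = -70 mm.
- fin (a point): centre of the top of the shutter's grip fin, 43 mm above the deck; the fin is 16 mm long (x), 14 mm thick (y): pinch it across y
- pointer (a point): end of the small steel pointer that sticks out of the fin's foot to the right (-y), 31 mm from the fin's middle, 3.5 mm above the deck; same x as the fin
- rider: index rider, a fixed bare-metal clip 10 by 18 by 8 mm on the black scale plate to the right of the slide, x, y, z as the photometer's; its nose points at the slide and its origin is 2 mm behind the nose's end, on the scale. The pointer must have the same x, in the photometer's frame, as the rider. It is set 30 to 50 mm of shutter travel out.
- reagent_bottle: amber bottle, 60 mm across, 130 mm high, origin at its foot; leave alone
- sample_jar: clear jar with white lid, 64 mm across, 75 mm high, origin at its foot; leave alone
- tube_rack: white rack, 60 by 120 mm, with glass tubes to 91 mm height, origin at its foot; leave alone
Things that resemble listed ones, but are neither listed nor needed, are in the scene too. What is shaped like the cassette but yellow is not meant.

How it is judged:
By the outcome, as a careful person would: the job done as asked, in the order asked, and still so for the second after the job is handed in, while the arm keeps its last pose, push and grip.
It also fails if it takes over 58 s, if anything falls off the work surface, if the arm or the gripper's body presses on something with over 40 N, if the wrist force passes 120 N, or if a joint passes its speed limit or range.

ROBOT

A 6-joint arm with a two-finger parallel gripper is mounted at the origin on the work surface. World frame = base frame: x ahead of the robot, y to its left, z up, the work surface at z = 0. Lengths are in m, angles in rad, forces in N, time in s.
With the tool pointing down it reaches from about 0.25 to 0.725 m from the base axis. Payload 4 kg.
Tool frame: the origin (TCP) lies on the centre line of the jaws, within the pads' length; the fingertips stand 14 mm ahead of it and the grasp point (between the pads) lies 5 mm behind it; z points along the fingers, x is the direction in which the jaws open and shut, and the axes are right-handed (so a half turn about z gives the same grasp; the last joint's range is limited). The gripper opens to 85 mm and grips with 20 to 120 N. Pads are 22 mm wide; open, the fingers measure 114 mm over their backs; the gripper's body (76 mm by 85 mm) begins 54 mm behind the grasp point. The pads swing forward as they close: fully open they stand 13 mm farther back than shut.
Start: joints at [1.281, 0.241, 0.005, 1.335, 0, 1.571], TCP at [0.143, 0.479, 0.245] pointing down, gripper open.
Joint ranges: [-2.72, 2.72], [-1.05, 1.87], [-1.09, 1.28], [-1.99, 2.15], [-1.42, 1.44], [-3.14, 3.14]. Speed limits (rad/s): [2.79, 2.79, 3.14, 3.14, 3.14, 3.14].

INTERFACE

Orientations are given as a unit quaternion [x, y, z, w].
In Python, from workcell import bot gives the robot as it stands.
- The arm moves only by the tool play_rows, never from a script. Its argument "motion" is a list of rows, each an object with "fingers": the closure, from -1 (fully open) to 1 (shut), so that 0 is half open; "translation": the shift along the tool's x, y, z in cm, a list of three; "roll": the turn about the tool's z in degrees. A call has 1 to 20 rows; each row is the pose to reach, as a shift and turn from the pose commanded when the call began, along the tool's axes at that moment; what a row does not reach only later rows make up. A row lasts 1/12 s, in which the tool goes at most 41.7 mm and 7.16 degrees, less where a joint would pass 70% of its speed; a pose out of reach is approached as far as the arm can. A call with a gripper value outside its range is refused whole. The fingers move at their own pace and stop on an object; the grip force is fixed at half the most. Time passes only in rows, so rows that repeat a pose let the fingers close. It gives the time, the measured TCP pose, the force and the opening at its end, in the units of the state.
- bot.get_obs(): the state, without advancing time (a new reading comes with each control period).
- bot.camera(name): name is "scene" or "top" or "wrist"; returns a dict with "pixels" (384x512x3 uint8, red, green, blue), "intrinsics" (3x3 intrinsics, pixels), "world_to_cam" (4x4, takes a point from world to camera coordinates). Camera axes: x right, y down, z forward; pixel columns grow to the right and rows downward; lengths in m; the calibration is good to about 2 mm. The wrist camera is an equidistant fisheye: a pixel r from the principal point sees the ray r / f radians off the axis. A picture is of the moment at which its call begins. There is no depth.
- bot.job_done(): hands the job in, once; it reports no verdict.
The state is a dict: "clock": time; "joint_pos": joint angles; "joint_vel": joint speeds; "tau": joint torques, N m; "eef_pos": TCP position; "tool_rot": TCP orientation; "ft_force": force on the tool from outside, world axes, zero at the start; "ft_torque": the same for the moment, N m; "grip_width": finger opening in m.
Only numpy, scipy, OpenCV 4.12 (cv2) and the standard library are available. Lean on these libraries where they do the work, as an engineer would, in place of code of your own. Each camera call takes 0.05 s, during which the arm holds its last target. There are 200 camera calls.

## Working session

There is one attempt and no reset: what is moved stays moved. The work goes in short steps, Python scripts to look and compute and a tool call to move; the robot and the scene stay as the last step left them, time stands still between calls to the robot, and variables do not carry over. Pictures are saved under pics/ and viewed, about 8 in all and at most 12, crops included, and the job is handed in when it is done.

Besides the shell and the picture viewer there is one more tool, called after "Request:" as name(argument=value, ...), one argument or row to a line, values as JSON. play_rows: Moves the arm, as the interface text tells. Its arguments: {"type":"object","properties":{"motion":{"type":"array","items":{"type":"object","properties":{"fingers":{"type":"number"},"translation":{"type":"array","items":{"type":"number"}},"roll":{"type":"number"}}}}},"required":["motion"]}

```bash
mkdir -p pics; cat > h.py <<'E'
import numpy as np, cv2
from workcell import bot
def shot(n,f):
    c=bot.camera(n); im=cv2.cvtColor(c["pixels"],cv2.COLOR_RGB2BGR); cv2.imwrite(f"pics/{f}.png",im)
    np.savez(f"pics/{f}.npz",K=c["intrinsics"],T=c["world_to_cam"]); return im
def ray(f,u,v):
    d=np.load(f"pics/{f}.npz"); K,T=d["K"],d["T"]
    r=np.linalg.inv(K)@np.array([u,v,1.]); R=T[:3,:3]
    return -R.T@T[:3,3], R.T@r
def onz(f,u,v,z):
    o,r=ray(f,u,v); return o+r*(z-o[2])/r[2]
def proj(f,P):
    d=np.load(f"pics/{f}.npz"); p=d["T"]@np.append(P,1); q=d["K"]@p[:3]; return q[:2]/q[2]
E
python3 - <<'E'
from h import *
a=shot("scene","s0");b=shot("top","t0")
w=shot("wrist","w0")
cv2.imwrite("pics/t0b.png",cv2.resize(b,(800,600)))
cv2.imwrite("pics/s0b.png",cv2.resize(a,(800,600)))
o=bot.get_obs();print(o)
for f in "s0","t0","w0":
    d=np.load(f"pics/{f}.npz");print(d["K"],d["T"])
E
```

```text
{'clock': 0.15, 'joint_pos': array([ 1.28100518e+00,  2.41233508e-01,  4.05400465e-03,  1.33521217e+00,
       -5.71783980e-06,  1.57078277e+00]), 'joint_vel': array([-0.00123282, -0.00126157,  0.00153794, -0.0008275 ,  0.00034748,
       -0.00239965]), 'tau': array([-4.09573295e-04, -3.72634792e+01,  2.52638125e+01,  1.23801985e-02,
       -6.61064905e-05,  9.20891438e-06]), 'eef_pos': array([0.14274852, 0.47871832, 0.24462841]), 'tool_rot': array([ 8.01791205e-01,  5.97603738e-01, -6.37864156e-04,  4.78975207e-04]), 'ft_force': array([-0.7896315 , -0.33350371, -0.82872229]), 'ft_torque': array([ 0.01943252,  0.00513368, -0.00825087]), 'grip_width': 0.08544375084725786}
[[351.65513624   0.         257.6733055 ]
 [  0.         351.65513624 191.17068474]
 [  0.           0.           1.        ]] [[ 0.67514387  0.73755797 -0.01374723 -0.48018134]
 [ 0.55941542 -0.52404621 -0.6422071  -0.22060564]
 [-0.48086915  0.42589178 -0.76640789  1.18914097]
 [ 0.          0.          0.          1.        ]]
[[433.66538408   0.         256.1144389 ]
 [  0.         433.66538408 188.55655601]
 [  0.           0.           1.        ]] [[ 0.00283269 -0.99999057  0.00329305  0.10250601]
 [-0.98729939 -0.0033198  -0.15883606  0.61200259]
 [ 0.1588455  -0.00280129 -0.98729948  1.01983403]
 [ 0.          0.          0.          1.        ]]
[[297.31863964   0.         254.75739628]
 [  0.         297.31863964 190.4095905 ]
 [  0.           0.           1.        ]] [[ 0.28630074  0.9581389  -0.00131638 -0.49808413]
 [ 0.91688815 -0.27357533  0.29064181 -0.03664911]
 [ 0.27811509 -0.08441794 -0.95683102  0.37923506]
 [ 0.          0.          0.          1.        ]]
```

View pics/t0b.png

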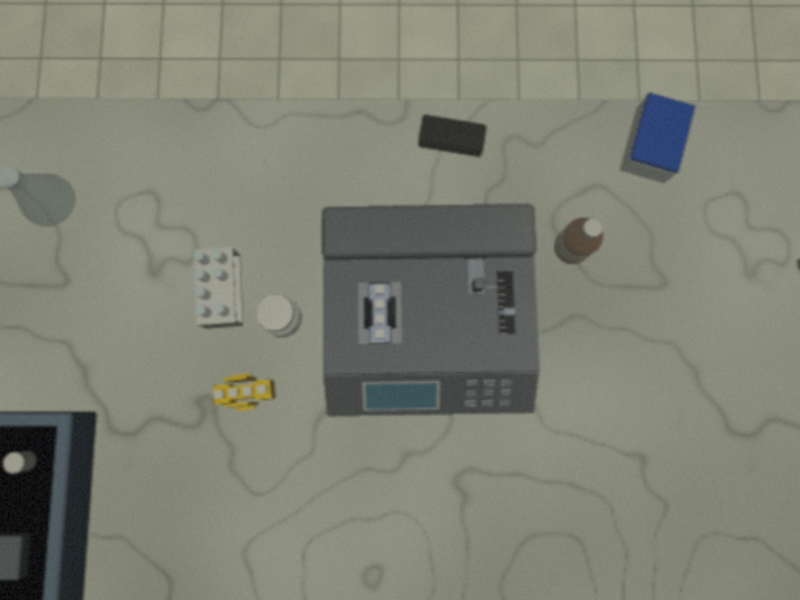

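View pics/s0b.png

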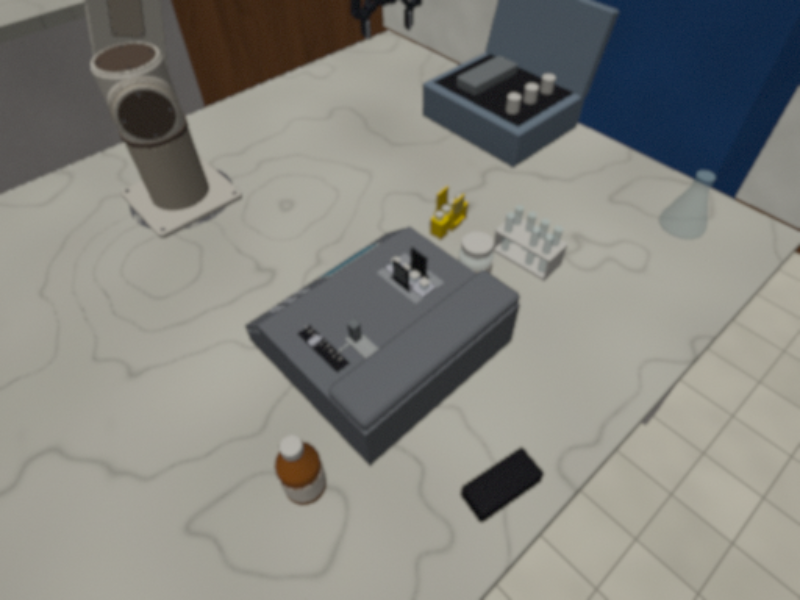

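The top view (800 px wide) shows the photometer at (430,310), nearly square to the world axes. Two things are shaped like the cassette: one in the deck well at (379,312), with an aluminium body and black catches, and a yellow one on the bench at (243,392). The one in the well fits the description. The fin is at (478,285), the rider near (508,311), the bottle at (583,237), the jar at (277,315) and the rack at (217,287). I'll confirm this in one enlarged crop.

```bash
python3 - <<'E'
from h import *
b=cv2.imread("pics/t0.png");a=cv2.imread("pics/s0.png")
c=cv2.resize(b[155:245,215:345],None,fx=6,fy=6,interpolation=cv2.INTER_CUBIC)[:,:780]
cv2.imwrite("pics/c1.png",cv2.convertScaleAbs(c,alpha=1.4))
# px: outline of instrument
print(onz("t0",323*.64,207*.64,.125),onz("t0",534*.64,205*.64,.125))
E
```

```text
[0.73156974 0.22025998 0.125     ] [ 0.73586563 -0.09517244  0.125     ]
```

View pics/c1.png

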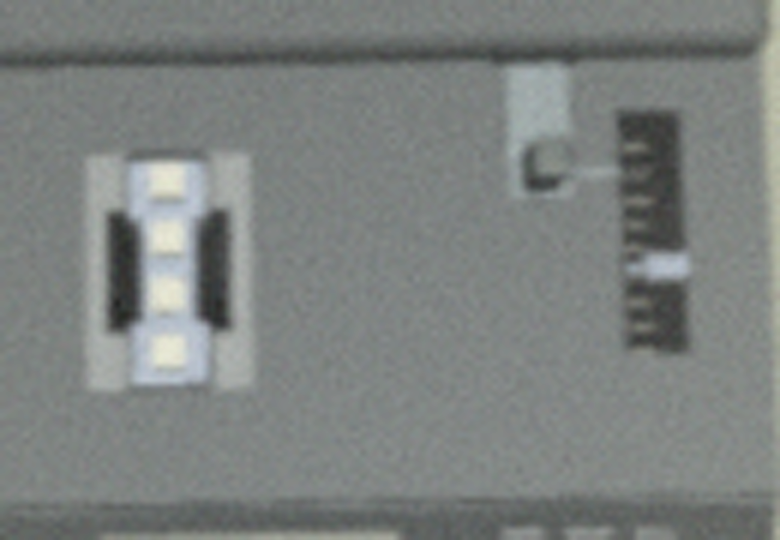

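The crop confirms it. The aluminium cassette is in the well at crop (168,270), with black catches at (122,270) and (215,270). The fin top is at (548,157), the pointer tip at (618,172), and the rider at (660,266) with its nose to the left at (630,268).

```bash
python3 - <<'E'
from h import *
def P(u,v,z): return onz("t0",215+(u+.5)/6-.5,155+(v+.5)/6-.5,z)
for n,u,v,z in [("wUL",85,153,.101),("wUR",253,153,.101),("wLL",85,390,.101),("wLR",255,390,.101),("cat L",122,270,.142),("cat R",215,270,.142),
 ("cell1",167,182,.115),("cell4",169,352,.115),("fin",548,157,.143),("ptr",618,172,.1035),("nose",628,268,.104),("rider",660,266,.108),("scUL",617,112,.101),("scLL",626,350,.101),("scUR",682,112,.101),("scLR",688,352,.101),("hoodL",0,62,.1),("hoodR",760,45,.125),("hoodtopL",0,50,.125),("deckfrontL",0,505,.1),("deckfrontR",760,497,.1)]:
    print(n,P(u,v,z).round(4))
E
```

```text
wUL [0.6232 0.1689 0.101 ]
wUR [0.6234 0.1031 0.101 ]
wLL [0.5303 0.1677 0.101 ]
wLR [0.5305 0.1021 0.101 ]
cat L [0.5715 0.152  0.142 ]
cat R [0.5717 0.1173 0.142 ]
cell1 [0.6094 0.1363 0.115 ]
cell4 [0.5437 0.135  0.115 ]
fin [ 0.6147 -0.0074  0.143 ]
ptr [ 0.6159 -0.0394  0.1035]
nose [ 0.5781 -0.0424  0.104 ]
rider [ 0.5784 -0.0542  0.108 ]
scUL [ 0.6403 -0.0398  0.101 ]
scLL [ 0.5465 -0.0415  0.101 ]
scUR [ 0.6404 -0.0654  0.101 ]
scLR [ 0.5458 -0.0654  0.101 ]
hoodL [0.6597 0.2029 0.1   ]
hoodR [ 0.662  -0.0919  0.125 ]
hoodtopL [0.659  0.2006 0.125 ]
deckfrontL [0.4861 0.1998 0.1   ]
deckfrontR [ 0.4901 -0.0919  0.1   ]
```

```bash
cat >> h.py <<'E'
from scipy.spatial.transform import Rotation as Ro
def go(x,y,z,yaw=90.7):
    o=bot.get_obs(); R=Ro.from_quat(o["tool_rot"]).as_matrix()
    t=R.T@(np.array([x,y,z])-o["eef_pos"])*100
    a=np.degrees(np.arctan2(R[1,0],R[0,0]))
    print("pos",o["eef_pos"].round(4),"tilt",R[:,2].round(4),"yaw",a.round(2),"F",o["ft_force"].round(1),"w",o["grip_width"].round(4),"t",o["clock"])
    print("translation cm",t.round(2),"roll",round(-((yaw-a+90)%180-90),2))
E
python3 -c "
from h import *
go(.613,-.008,.22)"
```

```text
Traceback (most recent call last):
  File "h.py", line 19, in go
    print("pos",o["eef_pos"].round(4),"tilt",R[:,2].round(4),"yaw",a.round(2),"F",o["ft_force"].round(1),"w",o["grip_width"].round(4),"t",o["clock"])
                                                                                                             ^^^^^^^^^^^^^^^^^^^^^
AttributeError: 'float' object has no attribute 'round'
```

```bash
sed -i 's/o\["grip_width"\].round(4)/round(o["grip_width"],4)/' h.py
python3 -c "
from h import *
go(.613,-.008,.22)"
```

```text
pos [0.1427 0.4787 0.2446] tilt [-5.0e-04 -1.5e-03 -1.0e+00] yaw 73.4 F [-0.8 -0.3 -0.8] w 0.0854 t 0.15
translation cm [-33.2   58.97   2.52] roll -17.3
```

Request:
play_rows(
  motion=[
    {"translation": [-33.2, 59.0, 2.5], "roll": -17.3, "fingers": -1},
    {"translation": [-33.2, 59.0, 2.5], "roll": -17.3, "fingers": -1},
    {"translation": [-33.2, 59.0, 2.5], "roll": -17.3, "fingers": -1},
    {"translation": [-33.2, 59.0, 2.5], "roll": -17.3, "fingers": -1},
    {"translation": [-33.2, 59.0, 2.5], "roll": -17.3, "fingers": -1},
    {"translation": [-33.2, 59.0, 2.5], "roll": -17.3, "fingers": -1},
    {"translation": [-33.2, 59.0, 2.5], "roll": -17.3, "fingers": -1},
    {"translation": [-33.2, 59.0, 2.5], "roll": -17.3, "fingers": -1},
    {"translation": [-33.2, 59.0, 2.5], "roll": -17.3, "fingers": -1},
    {"translation": [-33.2, 59.0, 2.5], "roll": -17.3, "fingers": -1},
    {"translation": [-33.2, 59.0, 2.5], "roll": -17.3, "fingers": -1},
    {"translation": [-33.2, 59.0, 2.5], "roll": -17.3, "fingers": -1},
    {"translation": [-33.2, 59.0, 2.5], "roll": -17.3, "fingers": -1},
    {"translation": [-33.2, 59.0, 2.5], "roll": -17.3, "fingers": -1},
    {"translation": [-33.2, 59.0, 2.5], "roll": -17.3, "fingers": -1},
    {"translation": [-33.2, 59.0, 2.5], "roll": -17.3, "fingers": -1},
    {"translation": [-33.2, 59.0, 2.5], "roll": -17.3, "fingers": -1},
    {"translation": [-33.2, 59.0, 2.5], "roll": -17.3, "fingers": -1},
    {"translation": [-33.2, 59.0, 2.5], "roll": -17.3, "fingers": -1},
    {"translation": [-33.2, 59.0, 2.5], "roll": -17.3, "fingers": -1},
  ],
)

```text
clock: 1.82
eef_pos: [0.6126, -0.0072, 0.2197]
tool_rot: [0.703, 0.711, -0.0, -0.001]
ft_force: [0.2, -0.3, 1.0]
grip_width: 0.0856
```

```bash
python3 -c "
from h import *
go(.613,-.008,.22)
w=shot('wrist','w1'); cv2.imwrite('pics/w1b.png',cv2.resize(w,(800,600),interpolation=cv2.INTER_CUBIC))
print(bot.get_obs()['joint_pos'].round(2)); d=np.load('pics/w1.npz');print(d['K'],d['T'])
"
```

```text
pos [ 0.6126 -0.0072  0.2197] tilt [-1.8e-03  4.0e-04 -1.0e+00] yaw 90.71 F [ 0.2 -0.3  1. ] w 0.0856 t 1.8167
translation cm [-0.08  0.04 -0.03] roll 0.01
[-0.01  0.48  0.29  1.38  0.   -0.02]
[[297.31863964   0.         254.75739628]
 [  0.         297.31863964 190.4095905 ]
 [  0.           0.           1.        ]] [[-0.01180881  0.99992977  0.00100372  0.01492771]
 [ 0.95723198  0.01101435  0.28911177 -0.61528055]
 [ 0.28908041  0.00437486 -0.95729482  0.17796568]
 [ 0.          0.          0.          1.        ]]
```

View pics/w1b.png

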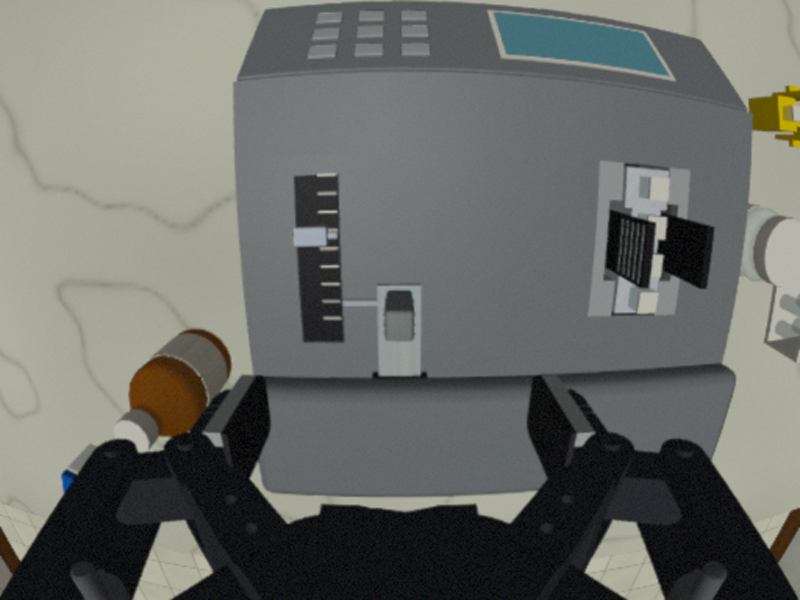

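The wrist view at 800 px shows the fin top at (400,322), the pointer at (344-377,303), the rider body at (310,236) with its nose ending at (338,235), and the cassette in the well at (645,240). Next I'll cast fisheye rays.

```bash
cat >> h.py <<'E'
def wz(f,u,v,z):
    d=np.load(f"pics/{f}.npz"); K,T=d["K"],d["T"]
    x=np.array([u-K[0,2],v-K[1,2]]);r=np.hypot(*x);th=r/K[0,0]
    c=np.append(np.sin(th)*x/max(r,1e-9),np.cos(th)); R=T[:3,:3]; o=-R.T@T[:3,3]; q=R.T@c
    return o+q*(z-o[2])/q[2]
PH=np.radians(.7)
def ph(p): # photometer-axes offsets (rotated by yaw)
    return np.array([np.cos(PH)*p[0]+np.sin(PH)*p[1], -np.sin(PH)*p[0]+np.cos(PH)*p[1]])
E
python3 - <<'E'
from h import *
for n,u,v,z in [("fin",400,323,.143),("ptr tip",343,303,.1035),("ptr root",375,303,.1035),("nose",338,235,.104),("rider body L",294,236,.108),("rider bodyR",326,236,.108),("sc far",303,342,.101),("sc near",295,177,.101),("scR far",344,341,.101),("scR near",338,175,.101),
 ("well1",601,161,.101),("well2",690,170,.101),("well3",588,315,.101),("well4",675,318,.101),("hoodL",252,377,.1),("hoodR",718,365,.1),("deckL",235,82,.1),("deckR",745,112,.1)]:
    p=wz("w1",u*.64,v*.64,z); print(n,p.round(4),ph(p).round(4))
E
```

```text
fin [ 0.6122 -0.0069  0.143 ] [ 0.612  -0.0144]
ptr tip [ 0.6151 -0.0383  0.1035] [ 0.6146 -0.0458]
ptr root [ 0.6149 -0.0205  0.1035] [ 0.6146 -0.028 ]
nose [ 0.577  -0.0403  0.104 ] [ 0.5764 -0.0473]
rider body L [ 0.5768 -0.0635  0.108 ] [ 0.5759 -0.0705]
rider bodyR [ 0.5769 -0.0462  0.108 ] [ 0.5762 -0.0532]
sc far [ 0.6401 -0.0629  0.101 ] [ 0.6392 -0.0707]
sc near [ 0.5457 -0.0637  0.101 ] [ 0.5448 -0.0704]
scR far [ 0.6389 -0.0386  0.101 ] [ 0.6384 -0.0465]
scR near [ 0.545  -0.0404  0.101 ] [ 0.5445 -0.047 ]
well1 [0.5313 0.1047 0.101 ] [0.5325 0.0982]
well2 [0.5299 0.1676 0.101 ] [0.5319 0.1611]
well3 [0.622  0.1057 0.101 ] [0.6232 0.0981]
well4 [0.6241 0.1705 0.101 ] [0.6261 0.1629]
hoodL [ 0.6649 -0.0972  0.1   ] [ 0.6636 -0.1053]
hoodR [0.6602 0.2204 0.1   ] [0.6628 0.2123]
deckL [ 0.4911 -0.098   0.1   ] [ 0.4899 -0.104 ]
deckR [0.4855 0.2137 0.1   ] [0.4881 0.2078]
```

Request:
play_rows(
  motion=[
    {"translation": [0, 0.15, 3], "roll": -0.15, "fingers": -1},
    {"translation": [0, 0.15, 6], "roll": -0.15, "fingers": -1},
    {"translation": [0, 0.15, 8], "roll": -0.15, "fingers": -1},
    {"translation": [0, 0.15, 9.2], "roll": -0.15, "fingers": -1},
    {"translation": [0, 0.15, 9.2], "roll": -0.15, "fingers": -1},
    {"translation": [0, 0.15, 9.2], "roll": -0.15, "fingers": 0.3},
    {"translation": [0, 0.15, 9.2], "roll": -0.15, "fingers": 0.6},
    {"translation": [0, 0.15, 9.2], "roll": -0.15, "fingers": 1},
    {"translation": [0, 0.15, 9.2], "roll": -0.15, "fingers": 1},
    {"translation": [0, 0.15, 9.2], "roll": -0.15, "fingers": 1},
    {"translation": [0, 0.15, 9.2], "roll": -0.15, "fingers": 1},
    {"translation": [0, 0.15, 9.2], "roll": -0.15, "fingers": 1},
    {"translation": [0, 0.15, 9.2], "roll": -0.15, "fingers": 1},
    {"translation": [0, 0.15, 9.2], "roll": -0.15, "fingers": 1},
  ],
)

```text
clock: 3.03
eef_pos: [0.6154, -0.0069, 0.1293]
tool_rot: [0.702, 0.713, 0.001, 0.0]
ft_force: [-1.4, 4.5, 5.9]
grip_width: 0.0131
```

```bash
python3 -c "
from h import *
go(.614,-.007,.127,90.85)
w=shot('wrist','w2'); cv2.imwrite('pics/w2b.png',cv2.resize(w,(800,600),interpolation=cv2.INTER_CUBIC))
"
```

```text
pos [ 0.6154 -0.0069  0.1293] tilt [ 0.0016  0.0013 -1.    ] yaw 90.88 F [-1.4  4.5  5.9] w 0.0131 t 3.0333
translation cm [-0.01 -0.14  0.23] roll 0.03
```

View pics/w2b.png

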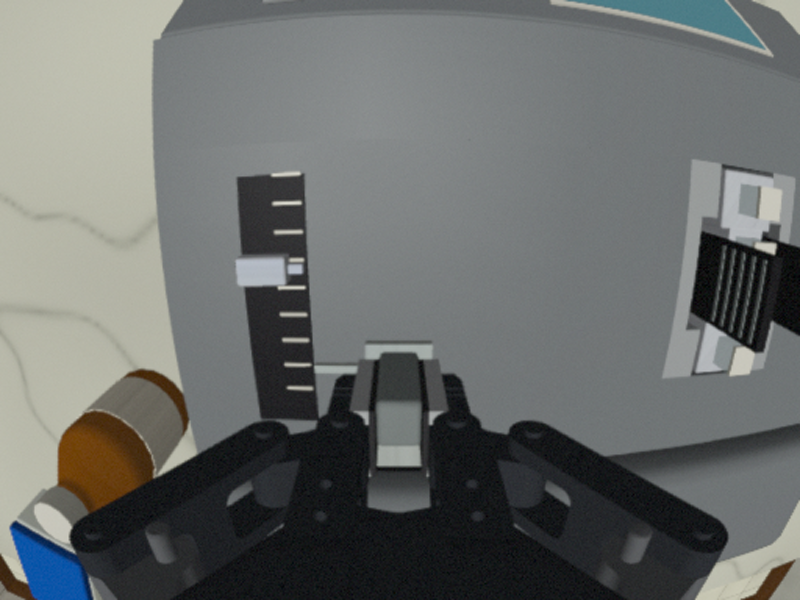

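The fin is gripped (13.1 mm). The pointer is at (318-358,369) and the rider nose at (303,269). I'll pull most of the way, then measure again.

Request:
play_rows(
  motion=[
    {"translation": [0, -0.5, 0], "fingers": 1},
    {"translation": [0, -1, 0], "fingers": 1},
    {"translation": [0, -1.5, 0], "fingers": 1},
    {"translation": [0, -2, 0], "fingers": 1},
    {"translation": [0, -2.5, 0], "fingers": 1},
    {"translation": [0, -3, 0], "fingers": 1},
    {"translation": [0, -3.5, 0], "fingers": 1},
    {"translation": [0, -3.7, 0], "fingers": 1},
    {"translation": [0, -3.7, 0], "fingers": 1},
    {"translation": [0, -3.7, 0], "fingers": 1},
    {"translation": [0, -3.7, 0], "fingers": 1},
  ],
)

```text
schema error: expected keys fingers, translation, roll
```

```bash
python3 -c "
from h import *
for n,u,v,z in [('tip',318,369,.1035),('root',358,369,.1035),('nose',303,269,.104)]: print(n,wz('w2',u*.64,v*.64,z).round(4))
go(.577,-.007,.129,90.85)
w=shot('wrist','w3'); cv2.imwrite('pics/w3b.png',cv2.resize(w[120:270,100:300],(800,600),interpolation=cv2.INTER_CUBIC))
"
```

```text
tip [ 0.6153 -0.0373  0.1035]
root [ 0.6148 -0.0223  0.1035]
nose [ 0.5772 -0.0409  0.104 ]
pos [ 0.6154 -0.0069  0.1294] tilt [ 0.0016  0.0013 -1.    ] yaw 90.88 F [-1.4  3.7  5.5] w 0.0128 t 3.0833
translation cm [ 0.05 -3.84  0.03] roll 0.03
```

View pics/w3b.png

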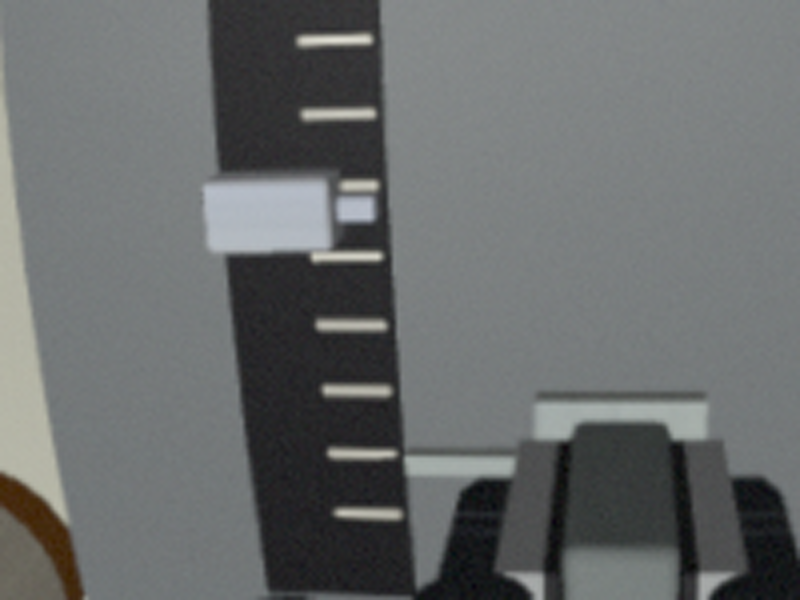

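The call was refused because "roll" was missing, so nothing moved. The crop shows the pointer at (410-515,464) and the rider nose at (356,208). I'll send the pull again.

Request:
play_rows(
  motion=[
    {"translation": [0, -0.5, 0], "roll": 0, "fingers": 1},
    {"translation": [0, -1, 0], "roll": 0, "fingers": 1},
    {"translation": [0, -1.5, 0], "roll": 0, "fingers": 1},
    {"translation": [0, -2, 0], "roll": 0, "fingers": 1},
    {"translation": [0, -2.5, 0], "roll": 0, "fingers": 1},
    {"translation": [0, -3, 0], "roll": 0, "fingers": 1},
    {"translation": [0, -3.5, 0], "roll": 0, "fingers": 1},
    {"translation": [0, -3.7, 0], "roll": 0, "fingers": 1},
    {"translation": [0, -3.7, 0], "roll": 0, "fingers": 1},
    {"translation": [0, -3.7, 0], "roll": 0, "fingers": 1},
    {"translation": [0, -3.7, 0], "roll": 0, "fingers": 1},
  ],
)

```text
clock: 4.05
eef_pos: [0.5803, -0.0075, 0.1293]
tool_rot: [0.702, 0.712, 0.002, 0.002]
ft_force: [3.7, 3.9, 1.8]
grip_width: 0.0129
```

```bash
python3 -c "
from h import *
go(.577,-.007,.129,90.85)
w=shot('wrist','w4'); cv2.imwrite('pics/w4b.png',cv2.resize(w[150:300,100:300],(800,600),interpolation=cv2.INTER_CUBIC))
"
```

```text
pos [ 0.5803 -0.0075  0.1293] tilt [ 0.0055  0.0012 -1.    ] yaw 90.88 F [3.7 3.9 1.8] w 0.0129 t 4.05
translation cm [ 0.06 -0.33  0.03] roll 0.03
```

View pics/w4b.png

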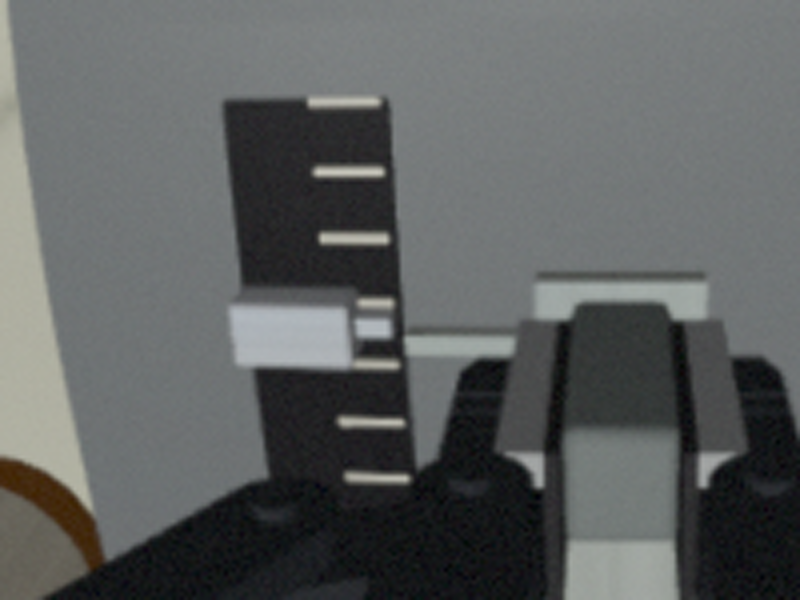

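```bash
python3 - <<'E'
from h import *
PH=np.radians(.85)
for f,vo,pts in [("w3",120,dict(body=(268,216),nose=(357,209),ptr=(430,465))),("w4",150,dict(body=(292,335),nose=(374,328),ptr=(430,346)))]:
    d=np.load(f"pics/{f}.npz");T=d["T"];print(f,"cam",(-T[:3,:3].T@T[:3,3]).round(4))
    for k,(u,v) in pts.items():
        for z in (.1,.104,.108):
            p=wz(f,100+(u+.5)/4-.5,vo+(v+.5)/4-.5,z); print(k,z,"x_ph",round(np.cos(PH)*p[0]+np.sin(PH)*p[1],4),p.round(4))
E
```

```text
w3 cam [ 0.54   -0.009   0.2576]
body 0.1 x_ph 0.5781 [ 0.5791 -0.0576  0.1   ]
body 0.104 x_ph 0.5772 [ 0.5781 -0.0564  0.104 ]
body 0.108 x_ph 0.5762 [ 0.5771 -0.0551  0.108 ]
nose 0.1 x_ph 0.5773 [ 0.578  -0.0446  0.1   ]
nose 0.104 x_ph 0.5763 [ 0.577  -0.0437  0.104 ]
nose 0.108 x_ph 0.5754 [ 0.5761 -0.0428  0.108 ]
ptr 0.1 x_ph 0.6161 [ 0.6167 -0.0357  0.1   ]
ptr 0.104 x_ph 0.6142 [ 0.6148 -0.0351  0.104 ]
ptr 0.108 x_ph 0.6122 [ 0.6128 -0.0344  0.108 ]
w4 cam [ 0.5044 -0.0096  0.2573]
body 0.1 x_ph 0.5799 [ 0.5809 -0.0575  0.1   ]
body 0.104 x_ph 0.578 [ 0.5789 -0.0563  0.104 ]
body 0.108 x_ph 0.5761 [ 0.577  -0.0551  0.108 ]
nose 0.1 x_ph 0.5785 [ 0.5792 -0.0447  0.1   ]
nose 0.104 x_ph 0.5766 [ 0.5773 -0.0438  0.104 ]
nose 0.108 x_ph 0.5747 [ 0.5754 -0.0429  0.108 ]
ptr 0.1 x_ph 0.5813 [ 0.5819 -0.0364  0.1   ]
ptr 0.104 x_ph 0.5793 [ 0.5799 -0.0357  0.104 ]
ptr 0.108 x_ph 0.5774 [ 0.5779 -0.035   0.108 ]
```

Request:
play_rows(
  motion=[
    {"translation": [0, -0.2, 0], "roll": 0, "fingers": 1},
    {"translation": [0, -0.32, 0], "roll": 0, "fingers": 1},
    {"translation": [0, -0.32, 0], "roll": 0, "fingers": 1},
    {"translation": [0, -0.32, 0], "roll": 0, "fingers": 1},
    {"translation": [0, -0.32, 0], "roll": 0, "fingers": 1},
    {"translation": [0, -0.32, 0], "roll": 0, "fingers": 1},
  ],
)

```text
clock: 4.6
eef_pos: [0.5776, -0.0075, 0.1294]
tool_rot: [0.702, 0.712, 0.003, 0.002]
ft_force: [5.9, 2.9, 0.6]
grip_width: 0.0127
```

```bash
python3 -c "
from h import *
go(.577,-.007,.129,90.85)
"
```

```text
pos [ 0.5776 -0.0075  0.1294] tilt [ 0.0065  0.0012 -1.    ] yaw 90.88 F [5.9 2.9 0.6] w 0.0127 t 4.6
translation cm [ 0.05 -0.06  0.04] roll 0.03
```

Request:
play_rows(
  motion=[
    {"translation": [0, -0.05, 0], "roll": 0, "fingers": 1},
    {"translation": [0, -0.05, 0], "roll": 0, "fingers": 1},
    {"translation": [0, -0.05, 0], "roll": 0, "fingers": 1},
    {"translation": [0, -0.05, 0], "roll": 0, "fingers": 0.3},
    {"translation": [0, -0.05, 0], "roll": 0, "fingers": -0.3},
    {"translation": [0, -0.05, 0], "roll": 0, "fingers": -1},
    {"translation": [0, -0.05, 0], "roll": 0, "fingers": -1},
    {"translation": [0, -0.05, 0], "roll": 0, "fingers": -1},
    {"translation": [0, -0.05, 0], "roll": 0, "fingers": -1},
    {"translation": [0, -0.05, -2], "roll": 0, "fingers": -1},
    {"translation": [0, -0.05, -5], "roll": 0, "fingers": -1},
    {"translation": [0, -0.05, -9], "roll": 0, "fingers": -1},
    {"translation": [0, 3.0, -9], "roll": 0, "fingers": -1},
    {"translation": [0, 5.5, -9], "roll": 0, "fingers": -1},
    {"translation": [0, 5.5, -9], "roll": 0, "fingers": -1},
    {"translation": [0, 5.5, -9], "roll": 0, "fingers": -1},
  ],
)

```text
clock: 5.93
eef_pos: [0.63, -0.0074, 0.2172]
tool_rot: [0.702, 0.712, -0.001, -0.0]
ft_force: [-0.8, -0.2, 0.7]
grip_width: 0.0852
```

```bash
python3 -c "
from h import *
go(.577,.1355,.22,90.85)
w=shot('wrist','w5'); cv2.imwrite('pics/w5b.png',cv2.resize(w[105:225,170:330],(800,600),interpolation=cv2.INTER_CUBIC))
for P in ([.577,-.041,.101],[.577,-.007,.143]):
    d=np.load('pics/w5.npz');c=(d['T']@np.append(P,1))[:3];r=np.hypot(c[0],c[1]);print(d['K'][:2,2]+c[:2]/r*np.arctan2(r,c[2])*d['K'][0,0])
"
```

```text
pos [ 0.63   -0.0074  0.2172] tilt [-1.4e-03 -1.0e-04 -1.0e+00] yaw 90.85 F [-0.8 -0.2  0.7] w 0.0852 t 5.9333
translation cm [14.37 -5.09 -0.27] roll -0.0
[215.85529409 129.52050553]
[257.57117709 135.2334692 ]
```

View pics/w5b.png

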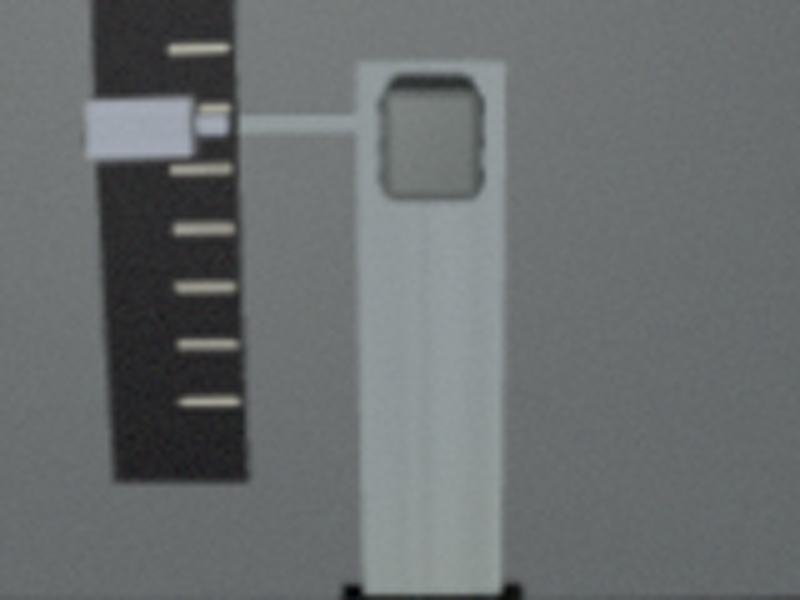

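After release the pointer (crop v≈125) lines up with the rider nose (v≈124) to within about 0.3 mm. Now I'll move over the cassette.

Request:
play_rows(
  motion=[
    {"translation": [3.6, -1.3, -0.2], "roll": 0, "fingers": -1},
    {"translation": [7.2, -2.6, -0.2], "roll": 0, "fingers": -1},
    {"translation": [10.8, -3.9, -0.2], "roll": 0, "fingers": -1},
    {"translation": [14.4, -5.1, -0.2], "roll": 0, "fingers": -1},
    {"translation": [14.4, -5.1, -0.2], "roll": 0, "fingers": -1},
    {"translation": [14.4, -5.1, -0.2], "roll": 0, "fingers": -1},
    {"translation": [14.4, -5.1, -0.2], "roll": 0, "fingers": -1},
    {"translation": [14.4, -5.1, -0.2], "roll": 0, "fingers": -1},
  ],
)

```text
clock: 6.65
eef_pos: [0.5764, 0.1347, 0.2204]
tool_rot: [0.702, 0.712, -0.0, 0.0]
ft_force: [0.0, -0.8, -0.5]
grip_width: 0.0855
```

```bash
python3 -c "
from h import *
PH=np.radians(.85)
for n,u,v,z in [('ptr',298,125,.104),('nose',212,124,.105),('body',140,129,.108)]:
    p=wz('w5',170+(u+.5)/5-.5,105+(v+.5)/5-.5,z);print(n,(np.cos(PH)*p[0]+np.sin(PH)*p[1]).round(4))
go(.577,.1355,.13,90.85)
w=shot('wrist','w6'); cv2.imwrite('pics/w6b.png',cv2.resize(w[110:290,135:375],(800,600),interpolation=cv2.INTER_CUBIC))
"
```

```text
ptr 0.5763
nose 0.5758
body 0.5761
pos [0.5764 0.1347 0.2204] tilt [-1.e-04 -5.e-04 -1.e+00] yaw 90.77 F [ 0.  -0.8 -0.5] w 0.0855 t 6.65
translation cm [0.09 0.06 9.04] roll -0.08
```

View pics/w6b.png

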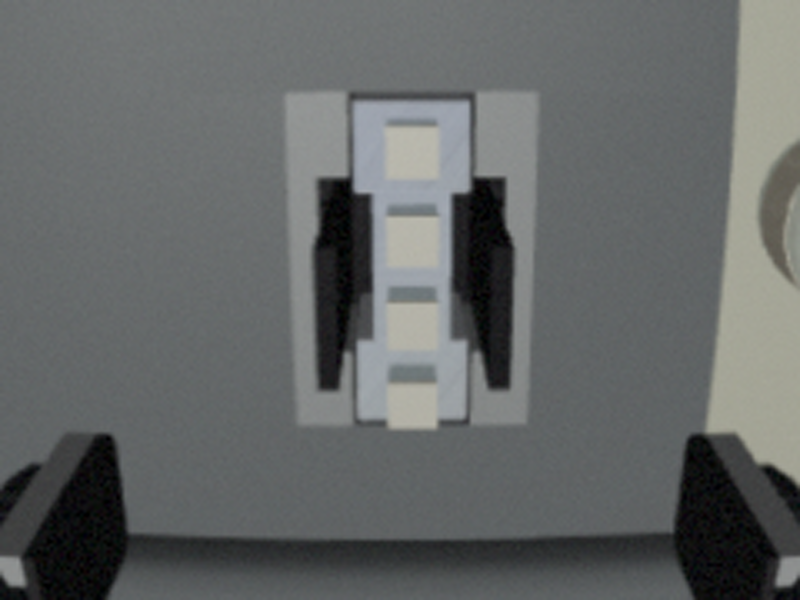

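The crop shows the plate tops at (329,316) and (501,316), the body ends at v≈95 and 423, and the cell caps centred on u≈412.

```bash
python3 -c "
from h import *
for n,u,v,z in [('pl far',329,245,.142),('pl near',329,388,.142),('pr far',502,246,.142),('pr near',501,388,.142),('w',286,93,.101),('w',539,93,.101),('w',297,425,.101),('w',527,425,.101),('c1',412,152,.115),('c2',413,242,.115),('c3',413,326,.115),('c4',413,404,.115)]:
    print(n,wz('w6',135+(u+.5)*.3-.5,110+(v+.5)*.3-.5,z).round(4))
"
```

```text
pl far [0.5588 0.1182 0.142 ]
pl near [0.5926 0.1179 0.142 ]
pr far [0.5585 0.1558 0.142 ]
pr near [0.5921 0.1571 0.142 ]
w [0.5306 0.1046 0.101 ]
w [0.5297 0.1682 0.101 ]
w [0.6221 0.1058 0.101 ]
w [0.6214 0.1697 0.101 ]
c1 [0.543  0.1363 0.115 ]
c2 [0.5653 0.1368 0.115 ]
c3 [0.5872 0.1372 0.115 ]
c4 [0.6087 0.1376 0.115 ]
```

Request:
play_rows(
  motion=[
    {"translation": [0.23, 0, 3], "roll": -0.1, "fingers": -1},
    {"translation": [0.23, 0, 6], "roll": -0.1, "fingers": -1},
    {"translation": [0.23, 0, 8], "roll": -0.1, "fingers": -1},
    {"translation": [0.23, 0, 9.5], "roll": -0.1, "fingers": -1},
    {"translation": [0.23, 0, 9.5], "roll": -0.1, "fingers": -1},
    {"translation": [0.23, 0, 9.5], "roll": -0.1, "fingers": -0.3},
    {"translation": [0.23, 0, 9.5], "roll": -0.1, "fingers": 0},
    {"translation": [0.23, 0, 9.5], "roll": -0.1, "fingers": 0.1},
    {"translation": [0.23, 0, 9.5], "roll": -0.1, "fingers": 0.2},
    {"translation": [0.23, 0, 9.5], "roll": -0.1, "fingers": 0.3},
    {"translation": [0.23, 0, 9.5], "roll": -0.1, "fingers": 0.3},
    {"translation": [0.23, 0, 9.5], "roll": -0.1, "fingers": 0.3},
    {"translation": [0.23, 0, 9.5], "roll": -0.1, "fingers": 0.3},
    {"translation": [0.23, 0, 9.5], "roll": -0.1, "fingers": 0.3},
    {"translation": [0.23, 0, 9.5], "roll": -0.1, "fingers": 0.3},
  ],
)

```text
clock: 7.95
eef_pos: [0.5779, 0.1378, 0.1278]
tool_rot: [0.701, 0.713, 0.001, 0.002]
ft_force: [-1.3, -1.6, 5.5]
grip_width: 0.0305
```

```bash
python3 -c "
from h import *
go(.576,.137,.125,90.85)
"
```

```text
pos [0.5779 0.1378 0.1278] tilt [ 4.3e-03 -4.0e-04 -1.0e+00] yaw 90.93 F [-1.3 -1.6  5.5] w 0.0305 t 7.95
translation cm [-0.08 -0.19  0.28] roll 0.08
```

Request:
play_rows(
  motion=[
    {"translation": [0, 0, 0], "roll": 0, "fingers": 0.4},
    {"translation": [0, 0, 0], "roll": 0, "fingers": 0.5},
    {"translation": [0, 0, 0], "roll": 0, "fingers": 0.5},
    {"translation": [0, 0, 0], "roll": 0, "fingers": 0.5},
    {"translation": [0, 0, 0], "roll": 0, "fingers": 0.5},
    {"translation": [0, 0, -0.3], "roll": 0, "fingers": 0.5},
    {"translation": [0, 0, -0.6], "roll": 0, "fingers": 0.5},
    {"translation": [0, 0, -0.6], "roll": 0, "fingers": 0.5},
    {"translation": [0, 0, -0.6], "roll": 0, "fingers": 0.5},
  ],
)

```text
clock: 8.7
eef_pos: [0.5764, 0.1383, 0.1312]
tool_rot: [0.701, 0.713, -0.0, -0.0]
ft_force: [-0.5, -1.1, -2.7]
grip_width: 0.0242
```

```bash
python3 -c "
from h import *
go(.576,.137,.125,90.85)
"
```

```text
pos [0.5764 0.1383 0.1312] tilt [-2.e-04  1.e-04 -1.e+00] yaw 90.96 F [-0.5 -1.1 -2.7] w 0.0242 t 8.7
translation cm [-0.13 -0.05  0.62] roll 0.11
```

```bash
python3 -c "
from h import *
w=shot('wrist','w7');s=shot('scene','s7');t=shot('top','t7')
A=cv2.resize(w,(512,384));
B=cv2.resize(s[130:220,205:325],(288,216),interpolation=cv2.INTER_CUBIC);C=cv2.resize(t[155:245,195:315],(288,216),interpolation=cv2.INTER_CUBIC)
o=np.zeros((432,800,3),np.uint8);o[:384,:512]=A;o[:216,512:]=B;o[216:,512:]=C
cv2.imwrite('pics/m7.png',o)
"
```

```text
(no output)
```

View pics/m7.png

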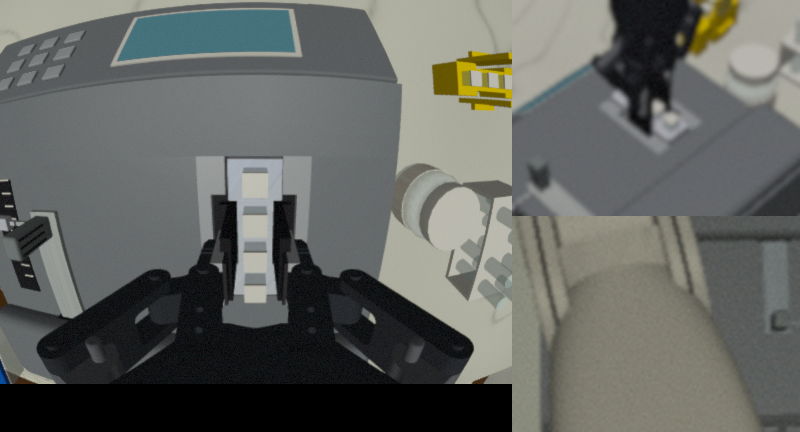

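The pads sit outside both plates, and the wrist force changed by about the cassette's weight. I'll lift part of the way and check.

Request:
play_rows(
  motion=[
    {"translation": [0, 0, -0.4], "roll": 0, "fingers": 0.5},
    {"translation": [0, 0, -0.8], "roll": 0, "fingers": 0.5},
    {"translation": [0, 0, -1.2], "roll": 0, "fingers": 0.5},
    {"translation": [0, 0, -1.6], "roll": 0, "fingers": 0.5},
    {"translation": [0, 0, -2.0], "roll": 0, "fingers": 0.5},
    {"translation": [0, 0, -2.0], "roll": 0, "fingers": 0.5},
    {"translation": [0, 0, -2.0], "roll": 0, "fingers": 0.5},
    {"translation": [0, 0, -2.0], "roll": 0, "fingers": 0.5},
  ],
)

```text
clock: 9.52
eef_pos: [0.5765, 0.1382, 0.1513]
tool_rot: [0.701, 0.713, -0.0, -0.0]
ft_force: [-0.8, -0.5, -2.8]
grip_width: 0.0241
```

```bash
python3 -c "
from h import *
go(.576,.137,.125,90.85)
w=shot('wrist','w8');s=shot('scene','s8')
B=cv2.resize(s[130:220,205:325],(400,300),interpolation=cv2.INTER_CUBIC)
w7=cv2.imread('pics/w7.png')
o=np.zeros((600,800,3),np.uint8);o[:300,:400]=cv2.resize(w7[130:320,160:360],(400,300));o[:300,400:]=cv2.resize(w[130:320,160:360],(400,300));o[300:,:400]=B
cv2.imwrite('pics/m8.png',cv2.convertScaleAbs(o,alpha=1.5))
"
```

```text
pos [0.5765 0.1382 0.1513] tilt [-1.e-04  0.e+00 -1.e+00] yaw 90.95 F [-0.8 -0.5 -2.8] w 0.0241 t 9.5167
translation cm [-0.12 -0.05  2.63] roll 0.1
```

View pics/m8.png

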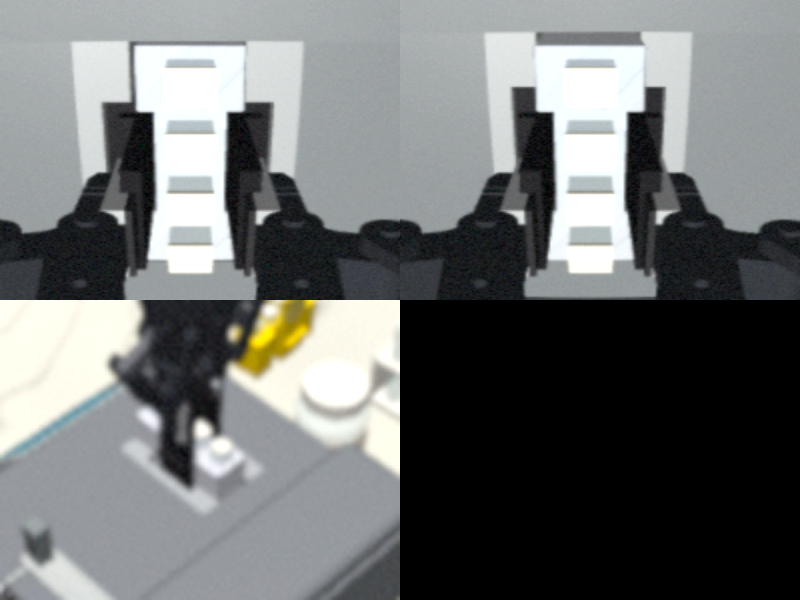

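The cassette came up with the gripper: the wrist crops show it unchanged relative to the jaws, and in the scene crop its body stands clear above the well. I'll lift the rest of the way.

Request:
play_rows(
  motion=[
    {"translation": [0, 0, -0.6], "roll": 0, "fingers": 0.5},
    {"translation": [0, 0, -1.2], "roll": 0, "fingers": 0.5},
    {"translation": [0, 0, -1.8], "roll": 0, "fingers": 0.5},
    {"translation": [0, 0, -2.4], "roll": 0, "fingers": 0.5},
    {"translation": [0, 0, -3.0], "roll": 0, "fingers": 0.5},
    {"translation": [0, 0, -3.6], "roll": 0, "fingers": 0.5},
    {"translation": [0, 0, -4.2], "roll": 0, "fingers": 0.5},
    {"translation": [0, 0, -4.8], "roll": 0, "fingers": 0.5},
    {"translation": [0, 0, -5.4], "roll": 0, "fingers": 0.5},
    {"translation": [0, 0, -6.0], "roll": 0, "fingers": 0.5},
    {"translation": [0, 0, -6.6], "roll": 0, "fingers": 0.5},
    {"translation": [0, 0, -7.2], "roll": 0, "fingers": 0.5},
    {"translation": [0, 0, -7.6], "roll": 0, "fingers": 0.5},
    {"translation": [0, 0, -7.6], "roll": 0, "fingers": 0.5},
    {"translation": [0, 0, -7.6], "roll": 0, "fingers": 0.5},
    {"translation": [0, 0, -7.6], "roll": 0, "fingers": 0.5},
    {"translation": [0, 0, -7.6], "roll": 0, "fingers": 0.5},
    {"translation": [0, 0, -7.6], "roll": 0, "fingers": 0.5},
  ],
)

```text
clock: 11.12
eef_pos: [0.5763, 0.1381, 0.2268]
tool_rot: [0.701, 0.713, -0.0, -0.0]
ft_force: [-0.4, 0.4, -2.8]
grip_width: 0.0242
```

```bash
python3 -c "
from h import *
go(.5765,.1382,.2273,90.95)
print(np.abs(bot.get_obs()['joint_vel']).max())
w=shot('wrist','w9');s=shot('scene','s9');t=shot('top','t9')
o=np.zeros((600,800,3),np.uint8)
o[:300,:400]=cv2.resize(w[120:330,110:390],(400,300));o[:300,400:]=cv2.resize(w[60:240,0:240],(400,300),interpolation=cv2.INTER_CUBIC)
o[300:,:400]=cv2.resize(s[85:220,185:365],(400,300),interpolation=cv2.INTER_CUBIC);o[300:,400:]=cv2.resize(t[155:245,240:360],(400,300),interpolation=cv2.INTER_CUBIC)
cv2.imwrite('pics/m9.png',cv2.convertScaleAbs(o,alpha=1.3))
"
```

```text
pos [0.5763 0.1381 0.2268] tilt [-9.e-04 -2.e-04 -1.e+00] yaw 90.94 F [-0.4  0.4 -2.8] w 0.0242 t 11.1167
translation cm [ 0.01  0.02 -0.05] roll -0.01
0.0016363968230073338
```

View pics/m9.png

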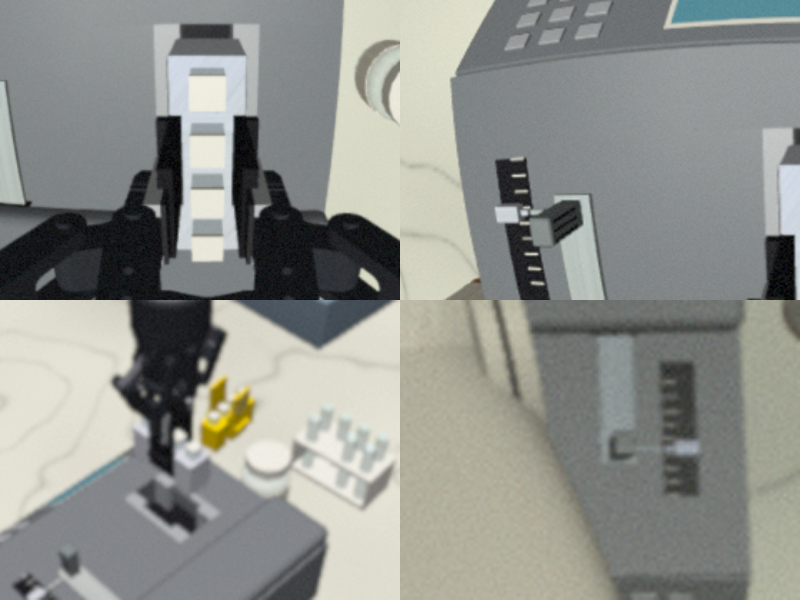

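The cassette hangs clear of the empty well, looks level, and the pointer meets the rider in the lower-right panel at (640-680,448). The cap spacing gives a height check, compared with the same spacing measured when it was seated.

```bash
python3 - <<'E'
from h import *
from scipy.optimize import brentq
px=lambda u,v:(110+(u+.5)*.7-.5,120+(v+.5)*.7-.5)
a,b=px(207,93.5),px(207.5,248)
L=lambda z:np.linalg.norm(wz('w9',*a,z)-wz('w9',*b,z))
z=brentq(lambda z:L(z)-.0657,.1,.24);print("cap z",z,"underside",z-.055,wz('w9',*a,z),wz('w9',*b,z))
# scene: far cell cap centre at (190,437) in panel -> column through known xy
u,v=185+190*.45,85+(437-300)*.45
c,r=ray('s9',u,v); t=np.linspace(.5,1.5,2001)[:,None]; p=c+r*t; q=p[np.argmin(np.hypot(p[:,0]-.6087,p[:,1]-.1376))]; print("scene cap pt",q)
E
```

```text
cap z 0.21284056999402381 underside 0.15784056999402382 [0.54174876 0.13678342 0.21284057] [0.60743683 0.13803497 0.21284057]
scene cap pt [0.60831067 0.13703811 0.22832038]
```

```bash
python3 - <<'E'
from h import *
f=lambda P:(lambda q:((q[0]-185)/.45,(q[1]-85)/.45+300))(proj('s9',P))
for z in (.2,.215,.23): print(z,[np.round(f([x,y,z])) for x,y in ((.6085,.1377),(.5870,.1374))])
# body bottom rear corners and well corners at panel px
print("bottom rear corners z=.16",[np.round(f([.620,y,.16])) for y in (.1225,.1525)], "top",[np.round(f([.620,y,.202])) for y in (.1225,.1525)])
print("well rear",[np.round(f([x,y,.1])) for x,y in ((.622,.1058),(.6214,.1697),(.5306,.1046))])
s=cv2.imread('pics/s9.png');cv2.imwrite('pics/s9c.png',cv2.resize(s[125:195,225:305],(800,700))[:600])
E
```

```text
0.2 [array([190., 457.]), array([176., 447.])]
0.215 [array([190., 447.]), array([176., 436.])]
0.23 [array([191., 436.]), array([176., 425.])]
bottom rear corners z=.16 [array([187., 497.]), array([207., 483.])] top [array([187., 469.]), array([208., 455.])]
well rear [array([176., 543.]), array([217., 513.]), array([121., 499.])]
```

```bash
python3 - <<'E'
from h import *
s=cv2.imread('pics/s9.png').mean(2)
for u in (184,188,194,200):
    c=int(round(185+u*.45)); print(u,[(int((v-85)/.45+300),int(s[v,c])) for v in range(140,184,1)])
E
```

```text
184 [(422, 15), (424, 11), (426, 23), (428, 44), (431, 86), (433, 119), (435, 128), (437, 115), (440, 113), (442, 134), (444, 148), (446, 150), (448, 149), (451, 148), (453, 152), (455, 157), (457, 165), (460, 166), (462, 160), (464, 142), (466, 119), (468, 104), (471, 101), (473, 101), (475, 102), (477, 101), (480, 100), (482, 100), (484, 101), (486, 101), (488, 100), (491, 95), (493, 87), (495, 77), (497, 67), (500, 60), (502, 57), (504, 54), (506, 51), (508, 44), (511, 30), (513, 28), (515, 28), (517, 22)]
188 [(422, 38), (424, 36), (426, 41), (428, 42), (431, 44), (433, 45), (435, 55), (437, 74), (440, 111), (442, 151), (444, 172), (446, 172), (448, 159), (451, 141), (453, 135), (455, 138), (457, 149), (460, 159), (462, 166), (464, 160), (466, 141), (468, 113), (471, 98), (473, 97), (475, 95), (477, 96), (480, 96), (482, 94), (484, 94), (486, 95), (488, 93), (491, 97), (493, 103), (495, 100), (497, 90), (500, 74), (502, 65), (504, 56), (506, 57), (508, 53), (511, 48), (513, 38), (515, 31), (517, 27)]
194 [(422, 147), (424, 146), (426, 147), (428, 148), (431, 147), (433, 147), (43
[... 254 characters left out ...]
(484, 88), (486, 88), (488, 90), (491, 101), (493, 120), (495, 129), (497, 123), (500, 106), (502, 83), (504, 69), (506, 63), (508, 63), (511, 61), (513, 57), (515, 49), (517, 41)]
200 [(422, 142), (424, 128), (426, 117), (428, 112), (431, 114), (433, 117), (435, 118), (437, 118), (440, 121), (442, 131), (444, 145), (446, 149), (448, 145), (451, 143), (453, 145), (455, 151), (457, 153), (460, 141), (462, 113), (464, 93), (466, 87), (468, 85), (471, 87), (473, 86), (475, 87), (477, 87), (480, 89), (482, 86), (484, 92), (486, 95), (488, 100), (491, 103), (493, 107), (495, 116), (497, 126), (500, 132), (502, 128), (504, 126), (506, 129), (508, 130), (511, 120), (513, 101), (515, 84), (517, 79)]
```

The scene profile puts the top edge at 467 px (predicted 469 for an underside at 0.16 m), the bottom edge near 495 (predicted 497) and the cap at 445 (predicted 447). That puts the underside about 6 cm above the deck. I'll hand it in.

```bash
python3 -c "
from h import *
go(.5763,.1381,.2268,90.94)
print(bot.job_done())"
```

```text
pos [0.5764 0.1381 0.227 ] tilt [-5.e-04 -1.e-04 -1.e+00] yaw 90.94 F [ 0.3  0.7 -2.2] w 0.0244 t 11.2667
translation cm [-0.   -0.01  0.02] roll 0.0
the job is handed in; nothing more can be done
None
```

I pulled the shutter out about 38 mm to the rider and let go. I then pinched both catches, lifted the cassette straight up, and handed the job in at about 11.3 s while still holding it.

**Shutter:** after release, the pointer was within about 0.2–0.5 mm of the rider in the photometer's x. It still met the rider in the last views.

**Cassette:** it hangs still and level over the empty well. The wrist force of about 2–3 N is roughly the cassette's weight.

**Height:** the checks differ slightly but agree on about 6 cm above the deck:
- The wrist view's cap spacing gives about 5.8 cm.
- The scene view's body edges give about 6.0–6.3 cm.
- A first scene reading gave about 7.3 cm. I set it aside because I had misplaced the cap's pixel by eye.

**Unexplained or not verified:**
- The gripper read 24 mm across the pinched plates, where 32 mm was expected. It held steady throughout the lift, and I couldn't tell why.
- I set the fingers to close part-way (0.5). The interface fixes the grip at half the maximum, nominally 60 N, above the advised 15–30 N. I had no way to measure the actual grip force.
- One move call was refused because I left out the roll value, and nothing moved.

The jar and rack looked untouched in the last pictures. The bottle was barely in view by then, but no move went near it.

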